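# Sort sample vials into their racks

## Robot

A 6-joint arm with a two-finger parallel gripper is mounted at the origin on the work surface. World frame = base frame: x ahead of the robot, y to its left, z up, the work surface at z = 0. Lengths are in m, angles in degrees, forces in N, time in s.
With the tool pointing down it reaches from about 0.375 to 0.9 m from the base axis. Payload 3.1 kg.
Tool frame: the origin (TCP) lies where the fingers leave the gripper's body, on its centre line; the fingertips stand 70 mm ahead of it and the grasp point (between the pads) lies 51 mm ahead of it; z points along the fingers, y is the line along which they close (so a half turn about z gives the same grasp; the last joint's range is limited). The gripper opens to 87 mm and grips with 3 to 60 N. Pads are 19 mm wide; open, the fingers measure 117 mm over their backs; the gripper's body (75 mm by 190 mm) begins 51 mm behind the grasp point.
Start: joints at [-79.67, 30.224, 82.088, -0, 67.689, -10.227], TCP at [0.219, -0.585, 0.292] pointing down, gripper open.
Joint ranges: [-176.69, 176.69], [-43.24, 126.21], [12.49, 139.97], [-82, 262], [0, 151.66], [-163.58, 163.58]. Speed limits (degrees/s): [159.86, 159.86, 180, 180, 180, 180].

## Interface

Orientations are given as a 3x3 rotation matrix whose columns are the frame's x, y, z axes.
In Python, from rig import readout, capture, calibration, bot, look_for gives the robot as it stands. The module is installed in compiled form; this text tells all that it offers.
- The arm moves only by the shell command python3 -m pendant 'ROWS'. ROWS is JSON, a list of rows, each a list of 7 numbers: the shift along the tool's x, y, z normalised to -1 to 1, where 1 is 200 mm, then the turn, a rotation vector about the tool's x, y, z normalised to -1 to 1, where 1 is 180 degrees, then the closure, from -1 (fully open) to 1 (shut). In form: [[dx, dy, dz, ax, ay, az, grip], ...]. A call has 1 to 8 rows; each row is the pose to reach, as a shift and turn from the pose commanded when the call began, along the tool's axes at that moment, turning the shorter way round; what a row does not reach only later rows make up. A row lasts 1/10 s, in which the tool goes at most 50 mm and 8.59 degrees, less where a joint would pass 70% of its speed; a pose out of reach is approached as far as the arm can. A call with a number of a shift or a turn outside -1 to 1 is refused whole. A call with a gripper value outside its range is refused whole. The fingers move at their own pace and stop on an object; the grip force is fixed at half the most. Time passes only in rows, so rows that repeat a pose let the fingers close. It gives the time, the measured TCP pose, the force, the opening and the grip force at its end, in the units of the state.
- readout.read_state(): the state, without advancing time (a new reading comes with each control period).
- capture(name): name is "scene" or "top" or "wrist"; returns (picture, depth): 480x640x3 uint8, red, green, blue; 480x640 float32, m along the optical axis (not along the pixel's ray), 0 where there is no reading.
- calibration(name): a dict with "mtx" (3x3 intrinsics, pixels), "T" (4x4, takes a point from camera to world coordinates); the wrist camera has in their place "mount" (4x4, takes a point from camera to tool coordinates, whose origin is the TCP and whose axes are the flange's). Camera axes: x right, y down, z forward; pixel columns grow to the right and rows downward; lengths in m; the calibration is good to about 2 mm. A picture is of the moment at which its call begins: read the wrist's pose just before it. calibration takes no time and is no camera call.
- bot.hand_in(): hands the job in; it is judged then, once.
Trained networks look in the newest picture that a camera, given by its name, has taken for a name from the list of things; names that differ only in an ending like _2 or _b are one class to them, and where a whole thing is asked for, a point or a joint stands for the part that bears it (a point fixed in the world has none). Each returns a list of dicts, best first, with "conf" (0 to 1); they miss things now and then, are a little off and sometimes report something else, mostly with a low value. They report only what shows in the picture. A call takes as long as a camera call. They do not tell look-alikes from the thing itself.
- look_for(thing, camera): "extent" ([left, top, right, bottom] in pixels, round what is visible of it).
The state is a dict: "time_s": time; "joint_positions": joint angles; "qvel": joint speeds; "tau": joint torques, N m; "position": TCP position; "tcp_rot": TCP orientation; "force": force on the tool from outside, world axes, zero at the start; "moment": the same for the moment, N m; "opening": opening from 0.0 (shut) to 1.0 (fully open); "grasp_force": force on a finger pad.
Only numpy, scipy, OpenCV 4.12 (cv2) and the standard library are available. Lean on these libraries where they do the work, as an engineer would, in place of code of your own. Each camera call takes 0.05 s, during which the arm holds its last target. There are 200 camera calls.

## Task

Put away the five mixed containers standing on the bench sheet: the two clear vials with blue caps go into the blue rack and the two amber vials with black caps into the brown wooden rack, one vial to a bay, and the white pot with the red lid goes into the red tray. Each must end standing upright on the floor of its bay, let go and still. They are breakable: set them down rather than dropping them, do not knock any over, and leave the big specimen bottle and the beaker where they are.

Things in the scene. Friction and masses are not known exactly. Their poses are not given: they have to be found in the camera images.
- clear_vial_a: Clear glass vial with blue screw cap and white label band, 28 mm in diameter and 75 mm tall, about 50 g, straight-sided so that it can be gripped anywhere. Origin: centre of its underside; z up along its axis. Stands upright at the start, yaw means nothing. It is one of two alike; either may take either bay of its rack.
- clear_vial_b: Clear glass vial with blue screw cap and white label band, 28 mm in diameter and 75 mm tall, about 50 g, straight-sided so that it can be gripped anywhere. Origin: centre of its underside; z up along its axis. Stands upright at the start, yaw means nothing. It is one of two alike; either may take either bay of its rack.
- amber_vial_a: Amber (brown) glass vial with black screw cap and white label band, 28 mm in diameter and 75 mm tall, about 50 g, straight-sided so that it can be gripped anywhere. Origin: centre of its underside; z up along its axis. Stands upright at the start, yaw means nothing. It is one of two alike; either may take either bay of its rack.
- amber_vial_b: Amber (brown) glass vial with black screw cap and white label band, 28 mm in diameter and 75 mm tall, about 50 g, straight-sided so that it can be gripped anywhere. Origin: centre of its underside; z up along its axis. Stands upright at the start, yaw means nothing. It is one of two alike; either may take either bay of its rack.
- pot: Round white plastic pot with a red lid, 44 mm in diameter and 56 mm tall, about 70 g, straight-sided. Origin: centre of its underside; z up along its axis. Stands upright at the start, yaw means nothing.
- blue_rack: Blue plastic rack, for the clear vials. Fixed to the bench, 60 mm (its x) by 140 mm (its y), 16 mm high, floor 5 mm thick, outer walls 5 mm thick. Two square bays 50 by 50 mm, open above, with a 30 mm solid bar between them as high as the walls: bay centres at x = 0, y = -40 mm and y = +40 mm. Origin: centre of its underside; x and y along its sides, z up. It may be turned up to about 20 degrees.
- brown_rack: Dark brown wooden rack with light plywood edges, for the amber vials. Fixed to the bench, 60 mm (its x) by 140 mm (its y), 16 mm high, floor 5 mm thick, outer walls 5 mm thick. Two square bays 50 by 50 mm, open above, with a 30 mm solid bar between them as high as the walls: bay centres at x = 0, y = -40 mm and y = +40 mm. Origin: centre of its underside; x and y along its sides, z up. It may be turned up to about 20 degrees.
- red_tray: Red square tray with one bay, for the pot. Fixed to the bench, 76 by 76 mm, 16 mm high, floor 5 mm thick, walls 5 mm thick, bay 66 by 66 mm. Origin: centre of its underside; x and y along its sides, z up. It may be turned up to about 20 degrees.
- bottle: Bystander: pale, translucent specimen bottle with a blue cap (its contents hardly show), 84 mm in diameter, 163 mm tall, loose, at one side of the work. Leave it alone. Origin: centre of its underside; z up.
- beaker: Bystander: empty clear glass beaker, 70 mm across, 85 mm tall, loose, at the other side of the work. Leave it alone. Origin: centre of its underside; z up.
Not all that is in view belongs to the job. What is shaped like the clear_vial_a but yellow is not meant.

How it is judged:
By the outcome, as a careful person would: the job done as asked, in the order asked, and still so for the second after the job is handed in, with the robot touching nothing.
It also fails if it takes over 125 s, if anything falls off the work surface, if the arm or the gripper's body presses on something with over 40 N, if the wrist force passes 120 N, or if a joint passes its speed limit or range.

## Working session

There is one attempt and no reset: what is moved stays moved. The work goes in short steps, Python scripts to look and compute and a shell command to move; the robot and the scene stay as the last step left them, time stands still between calls to the robot, and variables do not carry over. Pictures are saved under pics/ and viewed, at most 14 in all, crops included, and the job is handed in when it is done.

```bash
mkdir -p pics
cat > h.py <<'E'
import numpy as np, cv2
from rig import readout, capture, calibration, bot, look_for
def save(n,p): cv2.imwrite('pics/'+n+'.png',p[:,:,::-1])
def T_of(cam):
    c=calibration(cam)
    if 'T' in c: return c['mtx'],np.array(c['T'])
    s=readout.read_state(); B=np.eye(4); B[:3,:3]=s['tcp_rot']; B[:3,3]=s['position']
    return c['mtx'],B@np.array(c['mount'])
def world(K,T,depth):
    K=np.array(K); v,u=np.mgrid[:480,:640]
    P=np.stack([(u-K[0,2])/K[0,0]*depth,(v-K[1,2])/K[1,1]*depth,depth],-1)
    return P@T[:3,:3].T+T[:3,3]
E
python3 - <<'E'
from h import *
s=readout.read_state(); print({k:np.round(v,3).tolist() for k,v in s.items()})
for c in ['top','scene']:
    K,T=T_of(c); p,d=capture(c); save(c+'0',p); np.savez(c+'0.npz',p=p,d=d,K=K,T=T)
    W=world(K,T,d); print(c,np.round(T,3).tolist())
    for t in ['clear_vial_a','amber_vial_a','pot','blue_rack','brown_rack','red_tray','bottle','beaker']:
        for r in look_for(t,c)[:4]:
            e=np.array(r['extent']); m=((e[:2]+e[2:])/2).astype(int)
            print(c,t,round(r['conf'],2),e.round().tolist(),W[m[1],m[0]].round(3).tolist())
print(np.round(calibration('wrist')['mount'],3).tolist(),np.round(calibration('wrist')['mtx'],1).tolist())
E
```

```text
{'time_s': 0.0, 'joint_positions': [-79.67, 30.279, 82.154, 0.001, 67.689, -10.226], 'qvel': [-0.003, 0.07, -0.047, 0.035, 0.026, -0.032], 'tau': [-0.002, -44.005, -17.659, 0.063, 0.058, -0.0], 'position': [0.219, -0.585, 0.291], 'tcp_rot': [[0.936, 0.351, -0.0], [0.351, -0.936, 0.002], [0.0, -0.002, -1.0]], 'force': [-0.409, -0.099, -0.892], 'moment': [-0.057, -0.1, -0.023], 'grasp_force': 0.0, 'opening': 1.001}
top [[0.009, -0.99, 0.137, 0.266], [-1.0, -0.011, -0.016, 0.008], [0.017, -0.137, -0.99, 1.547], [0.0, 0.0, 0.0, 1.0]]
top clear_vial_a 0.66 [429.0, 259.0, 440.0, 269.0] [0.404, -0.321, 0.078]
top clear_vial_a 0.54 [269.0, 239.0, 281.0, 253.0] [0.447, 0.114, 0.071]
top clear_vial_a 0.5 [396.0, 272.0, 411.0, 281.0] [0.367, -0.235, 0.084]
top amber_vial_a 0.39 [317.0, 240.0, 327.0, 252.0] [0.45, -0.012, 0.076]
top amber_vial_a 0.37 [301.0, 177.0, 331.0, 209.0] [0.613, 0.005, 0.008]
top pot 0.71 [216.0, 235.0, 232.0, 250.0] [0.459, 0.259, 0.05]
top blue_rack 0.63 [220.0, 182.0, 273.0, 210.0] [0.598, 0.204, 0.013]
top brown_rack 0.88 [373.0, 187.0, 425.0, 211.0] [0.593, -0.234, 
[... 884 characters left out ...]
47.0, 318.0] [0.599, -0.237, 0.012]
scene blue_rack 0.96 [387.0, 249.0, 453.0, 279.0] [0.609, 0.203, 0.013]
scene blue_rack 0.45 [488.0, 189.0, 521.0, 233.0] [0.541, 0.446, 0.064]
scene brown_rack 0.96 [168.0, 285.0, 248.0, 322.0] [0.61, -0.238, 0.014]
scene red_tray 0.78 [309.0, 264.0, 358.0, 300.0] [0.601, 0.012, 0.003]
scene bottle 0.95 [34.0, 229.0, 99.0, 318.0] [0.561, -0.466, 0.099]
scene beaker 0.64 [488.0, 192.0, 523.0, 233.0] [0.541, 0.45, 0.06]
scene beaker 0.59 [32.0, 230.0, 101.0, 316.0] [0.561, -0.466, 0.099]
[[0.0, -0.958, -0.286, 0.08], [1.0, 0.001, -0.001, 0.001], [0.001, -0.286, 0.958, -0.091], [0.0, 0.0, 0.0, 1.0]] [[351.9, 0.0, 325.3], [0.0, 351.9, 237.4], [0.0, 0.0, 1.0]]
```

Run:
```python
from h import *
a=np.load('top0.npz')['p'][160:300,130:530]; cv2.imwrite('pics/tc.png',cv2.resize(a,(800,280),interpolation=3)[:,:,::-1])
a=np.load('scene0.npz')['p'][180:330,20:540]; cv2.imwrite('pics/sc.png',cv2.resize(a,(800,231),interpolation=3)[:,:,::-1])
z=np.load('top0.npz'); W=world(z['K'],z['T'],z['d'])
# blobs by height
for lo,hi in [(0.066,0.1),(0.045,0.065)]:
    m=((W[...,2]>lo)&(W[...,2]<hi)&(W[...,0]>.3)&(W[...,0]<.8)&(abs(W[...,1])<.55)).astype(np.uint8)
    n,l,st,ce=cv2.connectedComponentsWithStats(m)
    for i in range(1,n):
        if st[i,4]>20: q=W[l==i]; print(lo,st[i].tolist(),((q.min(0)+q.max(0))/2).round(3).tolist(),np.ptp(q,axis=0).round(3).tolist(),z['p'][l==i].mean(0).round())
```

```text
0.066 [134, 208, 28, 25, 216] [0.513, 0.462, 0.08] [0.067, 0.069, 0.027] [125. 130. 126.]
0.066 [475, 209, 24, 28, 119] [0.518, -0.467, 0.083] [0.075, 0.056, 0.034] [62. 59. 53.]
0.066 [267, 240, 11, 10, 83] [0.451, 0.122, 0.074] [0.025, 0.028, 0.014] [ 61.  96. 154.]
0.066 [316, 240, 11, 10, 81] [0.452, -0.013, 0.074] [0.026, 0.028, 0.016] [57. 56. 54.]
0.066 [355, 243, 10, 10, 83] [0.445, -0.118, 0.075] [0.025, 0.025, 0.017] [52. 50. 47.]
0.066 [407, 244, 11, 10, 84] [0.443, -0.263, 0.076] [0.026, 0.027, 0.015] [ 53.  87. 145.]
0.066 [431, 259, 11, 10, 86] [0.403, -0.328, 0.076] [0.026, 0.027, 0.017] [152. 157.  63.]
0.066 [400, 273, 10, 10, 86] [0.364, -0.241, 0.075] [0.025, 0.026, 0.018] [156. 161.  68.]
0.045 [138, 210, 17, 21, 81] [0.516, 0.473, 0.055] [0.055, 0.041, 0.02] [83. 83. 75.]
0.045 [473, 213, 18, 25, 69] [0.515, -0.461, 0.055] [0.069, 0.045, 0.02] [58. 57. 51.]
0.045 [148, 216, 15, 18, 39] [0.504, 0.448, 0.055] [0.047, 0.038, 0.02] [108. 112. 111.]
0.045 [215, 233, 16, 16, 202] [0.463, 0.261, 0.055] [0.043, 0.042, 0.017] [159.  61.  54.]
```

Run:
```python
import cv2,numpy as np
a=cv2.imread('pics/tc.png');b=cv2.imread('pics/sc.png');cv2.imwrite('pics/both.png',np.vstack([a,b]))
```

```text
(no output)
```

View pics/both.png

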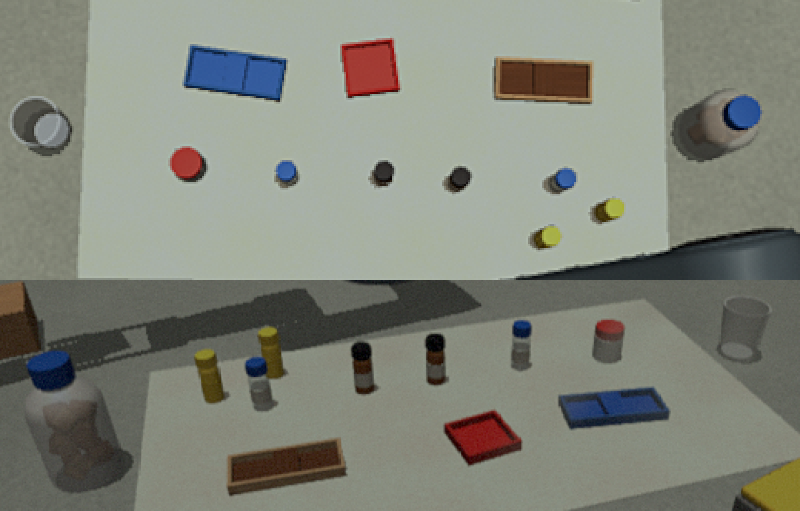

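The picture shows the two blue caps at crop px (287,172) and (565,180), black caps at (384,172) and (459,178), the pot at (187,162), yellow decoys at (610,209) and (547,236), and the racks and tray in the upper row. Next I fit the rack poses and check heights from the second view.

Run:
```python
from h import *
for cam in ['top','scene']:
    z=np.load(cam+'0.npz'); W=world(z['K'],z['T'],z['d']); hsv=cv2.cvtColor(z['p'],cv2.COLOR_RGB2HSV); H,S,V=[hsv[...,i].astype(int) for i in range(3)]
    for n,(x,y),c in [('blue',(.6,.204),(H>100)&(H<130)&(S>110)),('brown',(.595,-.236),S>60),('red',(.605,.013),((H<8)|(H>172))&(S>120))]:
        m=c&(abs(W[...,0]-x)<.09)&(abs(W[...,1]-y)<.12)&(W[...,2]<.04)
        n_,l,st,_=cv2.connectedComponentsWithStats(m.astype(np.uint8)); i=1+st[1:,4].argmax(); q=W[l==i]
        t=q[(q[:,2]>.011)] 
        for tag,s in (('all',q),('rim',t)):
            r=cv2.minAreaRect((s[:,:2]*1000).astype(np.float32)); print(cam,n,tag,len(s),np.round(r[0],1),np.round(r[1],1),round(r[2],1),'z pct',np.percentile(s[:,2],[5,50,95]).round(4))
    if cam=='scene':
        for n,x,y in [('C1',.451,.122),('A1',.452,-.013),('A2',.445,-.118),('C2',.443,-.263),('Y1',.403,-.328),('Y2',.364,-.241),('pot',.463,.261)]:
            q=W[(np.hypot(W[...,0]-x,W[...,1]-y)<.035)&(W[...,2]>.03)&(W[...,2]<.1)]
            print(n,'top z',np.percentile(q[:,2],97).round(4),'y mid',((q[:,1].min()+q[:,1].max())/2).round(4), 'xmin/max',q[:,0].min().round(3),q[:,0].max().round(3))
s=readout.read_state(); g=np.array([.445,-.262,.25]); print('tool shift/0.2 to above C2',np.round(np.array(s['tcp_rot']).T@(g-s['position'])/.2,3))
```

```text
top blue all 987 [598.1 201.2] [138.8  59.9] 81.8 z pct [0.0002 0.0088 0.0204]
top blue rim 404 [597.7 200.8] [137.4  59.7] 82.5 z pct [0.0114 0.0165 0.0221]
top brown all 1030 [ 593.7 -246.3] [146.   61.3] 88.0 z pct [0.0013 0.0097 0.0207]
top brown rim 454 [ 593.7 -243.1] [139.6  61. ] 88.2 z pct [0.0114 0.0163 0.0217]
top red all 684 [608.2   5.9] [76.3 76.6] 8.2 z pct [-0.0001  0.0071  0.019 ]
top red rim 194 [608.2   6.8] [76.1 74.9] 8.1 z pct [0.0115 0.0153 0.0221]
scene blue all 903 [599.8 204.3] [138.1  62.6] 84.0 z pct [0.0022 0.0056 0.0155]
scene blue rim 368 [600.4 203.8] [138.   61.9] 85.4 z pct [0.0124 0.0143 0.016 ]
scene brown all 1901 [ 582.2 -242.2] [142.7  86.2] 87.6 z pct [0.0015 0.0074 0.0149]
scene brown rim 750 [ 592.8 -240.9] [138.8  64.7] 88.4 z pct [0.0116 0.0136 0.0155]
scene red all 1055 [598.6   8.5] [100.2  77.6] 7.6 z pct [0.0018 0.0051 0.015 ]
scene red rim 318 [608.5  10. ] [79.1 77. ] 8.3 z pct [0.0115 0.0138 0.0156]
C1 top z 0.0741 y mid 0.1233 xmin/max 0.437 0.468
A1 top z 0.074 y mid -0.0099 xmin/max 0.438 0.467
A2 top z 0.0736 y mid -0.1158 xmin/max 0.431 0.461
C2 top z 0.0732 y mid -0.2602 xmin/max 0.428 0.459
Y1 top z 0.0734 y mid -0.3258 xmin/max 0.388 0.418
Y2 top z 0.0734 y mid -0.238 xmin/max 0.348 0.38
pot top z 0.0555 y mid 0.2635 xmin/max 0.439 0.487
tool shift/0.2 to above C2 [ 1.623 -1.117  0.211]
```

```bash
python3 -m pendant '[[0.81,-0.56,0,0,0,0,-0.4],[0.81,-0.56,0,0,0,0,-0.4],[0.81,-0.56,0,0,0,0,-0.4],[0.81,-0.56,0,0,0,0,-0.4],[0.81,-0.56,0,0,0,0,-0.4]]'; python3 -m pendant '[[0.81,-0.56,0.2,0,0,0,-0.4],[0.81,-0.56,0.2,0,0,0,-0.4],[0.81,-0.56,0.2,0,0,0,-0.4],[0.81,-0.56,0.2,0,0,0,-0.4],[0.81,-0.56,0.2,0,0,0,-0.4],[0.81,-0.56,0.2,0,0,0,-0.4]]'
cat >> h.py <<'E'
def caps(name,lo=.064,hi=.09):
    "wrist view: cap tops as blobs at height lo..hi, world centre by circle fit"
    K,T=T_of('wrist'); p,d=capture('wrist'); save(name,p); W=world(K,T,d)
    m=((W[...,2]>lo)&(W[...,2]<hi)&(d>0)).astype(np.uint8); n,l,st,_=cv2.connectedComponentsWithStats(m)
    for i in range(1,n):
        if st[i,4]>150:
            q=W[l==i]; t=q[q[:,2]>np.percentile(q[:,2],95)-.006]; c,r=cv2.minEnclosingCircle((t[:,:2]*1000).astype(np.float32))
            print(st[i].tolist(),'xy mm',np.round(c,1),'r',round(r,1),'ztop',np.percentile(q[:,2],95).round(4),p[l==i].mean(0).round())
def go(*g):
    s=readout.read_state(); print(s['time_s'],np.round(s['position'],4),'shift/0.2 ->',np.round(np.array(s['tcp_rot']).T@(np.array(g)-s['position'])/.2,3))
E
python3 - <<'E'
from h import *
caps('w1'); print([ (r['conf'],np.round(r['extent'])) for r in look_for('clear_vial_b','wrist')]); go(.443,-.2615,.096)
E
```

```text
time_s: 1.4
position: [0.334, -0.4178, 0.2922]
tcp_rot: [[0.934, 0.357, -0.0], [0.357, -0.934, 0.005], [0.001, -0.004, -1.0]]
force: [0.1, -0.9, -0.3]
opening: 0.715
grasp_force: 0.0
time_s: 2.0
position: [0.4448, -0.2614, 0.2522]
tcp_rot: [[0.935, 0.354, -0.0], [0.354, -0.935, -0.001], [-0.0, 0.001, -1.0]]
force: [0.0, -0.5, 1.0]
opening: 0.701
grasp_force: 0.0
[0, 91, 36, 42, 1181] xy mm [451.8 -12. ] r 14.4 ztop 0.0752 [21. 21. 21.]
[129, 153, 43, 38, 1197] xy mm [ 444.9 -117.4] r 14.2 ztop 0.0752 [34. 33. 33.]
[552, 189, 88, 103, 2361] xy mm [ 521.7 -468.7] r 40.6 ztop 0.0888 [86. 79. 70.]
[307, 219, 36, 36, 945] xy mm [ 443.9 -261.2] r 14.3 ztop 0.075 [ 31.  54. 107.]
[362, 287, 26, 33, 629] xy mm [ 403.7 -325.8] r 13.7 ztop 0.0748 [203. 202.  80.]
[264, 293, 22, 27, 443] xy mm [ 369.4 -243.4] r 12.6 ztop 0.0749 [177. 167.  65.]
[(0.97, array([356., 263., 383., 323.])), (0.95, array([308., 206., 343., 254.])), (0.62, array([263., 266., 292., 320.]))]
2.1 [ 0.4442 -0.2632  0.2526] shift/0.2 -> [-0.003 -0.011  0.783]
```

View pics/w1.png

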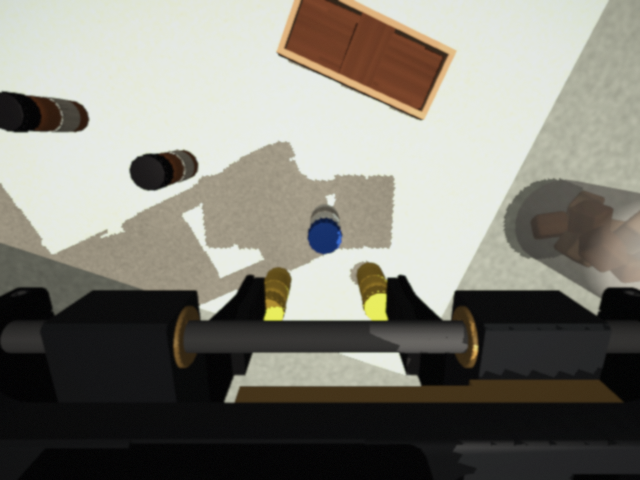

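The wrist view shows the clear vial's blue cap at px (324,237), with the fingers clear of both yellow decoys; its position matches the top view to within 2 mm. I'll grip it now.

```bash
python3 -m pendant '[[0,-0.005,0.25,0,0,0,-0.4],[0,-0.005,0.5,0,0,0,-0.4],[0,-0.005,0.7,0,0,0,-0.4],[0,-0.005,0.78,0,0,0,-0.4],[0,-0.005,0.78,0,0,0,-0.4],[0,-0.005,0.78,0,0,0,1],[0,-0.005,0.78,0,0,0,1],[0,-0.005,0.78,0,0,0,1]]'; python3 -m pendant '[[0,0,0,0,0,0,1],[0,0,0,0,0,0,1],[0,0,0,0,0,0,1],[0,0,-0.1,0,0,0,1],[0,0,-0.3,0,0,0,1],[0,0,-0.55,0,0,0,1],[0,0,-0.55,0,0,0,1]]'
python3 -c "
from h import *
go(.604,.242,.21);go(.594,.163,.21)"
```

```text
time_s: 2.9
position: [0.4444, -0.2618, 0.0977]
tcp_rot: [[0.937, 0.351, 0.002], [0.351, -0.937, -0.002], [0.001, 0.003, -1.0]]
force: [-0.2, 1.1, -0.2]
opening: 0.511
grasp_force: 0.0
time_s: 3.6
position: [0.4466, -0.2628, 0.2118]
tcp_rot: [[0.936, 0.352, 0.01], [0.352, -0.936, -0.009], [0.006, 0.011, -1.0]]
force: [0.7, -1.3, -0.4]
opening: 0.314
grasp_force: 30.0
3.6 [ 0.4466 -0.2628  0.2118] shift/0.2 -> [ 1.624 -2.086 -0.006]
3.6 [ 0.4466 -0.2628  0.2118] shift/0.2 -> [ 1.439 -1.734 -0.003]
```

```bash
python3 -m pendant '[[0.54,-0.7,0,0,0,0.115,1],[0.54,-0.7,0,0,0,0.115,1],[0.54,-0.7,0,0,0,0.115,1],[0.54,-0.7,0,0,0,0.115,1],[0.54,-0.7,0,0,0,0.115,1]]'; python3 -c "
from h import *
go(.604,.242,.21)"
```

```text
time_s: 4.1
position: [0.4955, -0.0872, 0.2055]
tcp_rot: [[1.0, 0.003, -0.002], [0.003, -1.0, 0.002], [-0.002, -0.002, -1.0]]
force: [0.1, -0.1, -0.6]
opening: 0.316
grasp_force: 30.0
4.1 [ 0.4955 -0.0872  0.2055] shift/0.2 -> [ 0.548 -1.644 -0.02 ]
```

```bash
python3 -m pendant '[[0.54,-0.99,-0.02,0,0,0,1],[0.54,-0.99,-0.02,0,0,0,1],[0.54,-0.99,-0.02,0,0,0,1],[0.54,-0.99,-0.02,0,0,0,1],[0.54,-0.99,-0.02,0,0,0,1]]'; python3 -m pendant '[[0,-0.65,0,0,0,0,1],[0,-0.65,0,0,0,0,1],[0,-0.65,0,0,0,0,1],[0,-0.65,0,0,0,0,1]]'
cat >> h.py <<'E'
def rack(name,x,y,kind):
    K,T=T_of('wrist'); p,d=capture('wrist'); save(name,p); W=world(K,T,d); hsv=cv2.cvtColor(p,cv2.COLOR_RGB2HSV); H,S,V=[hsv[...,i].astype(int) for i in range(3)]
    c={'blue':(H>100)&(H<130)&(S>110),'brown':S>60,'red':((H<8)|(H>172))&(S>120)}[kind]
    m=c&(abs(W[...,0]-x)<.06)&(abs(W[...,1]-y)<.1)&(W[...,2]<.03)&(W[...,2]>.011)
    n_,l,st,_=cv2.connectedComponentsWithStats(m.astype(np.uint8)); i=1+st[1:,4].argmax(); q=W[l==i]
    r=cv2.minAreaRect((q[:,:2]*1000).astype(np.float32)); print(kind,len(q),np.round(r[0],1),np.round(r[1],1),round(r[2],1),np.median(q[:,2]).round(4))
E
python3 -c "
from h import *
rack('w2',.599,.2025,'blue');go(.604,.242,.102)"
```

```text
time_s: 4.6
position: [0.6058, 0.1087, 0.2096]
tcp_rot: [[1.0, -0.0, 0.001], [-0.0, -1.0, 0.001], [0.001, -0.001, -1.0]]
force: [0.1, -0.5, -0.6]
opening: 0.315
grasp_force: 30.0
time_s: 5.0
position: [0.6039, 0.2394, 0.2091]
tcp_rot: [[1.0, 0.002, -0.001], [0.002, -1.0, 0.001], [-0.001, -0.001, -1.0]]
force: [-0.0, -0.7, -0.8]
opening: 0.318
grasp_force: 30.0
blue 4473 [600.2 203.9] [138.9  59.9] 82.2 0.0149
5.05 [0.604  0.2372 0.2091] shift/0.2 -> [ 0.    -0.024  0.536]
```

View pics/w2.png

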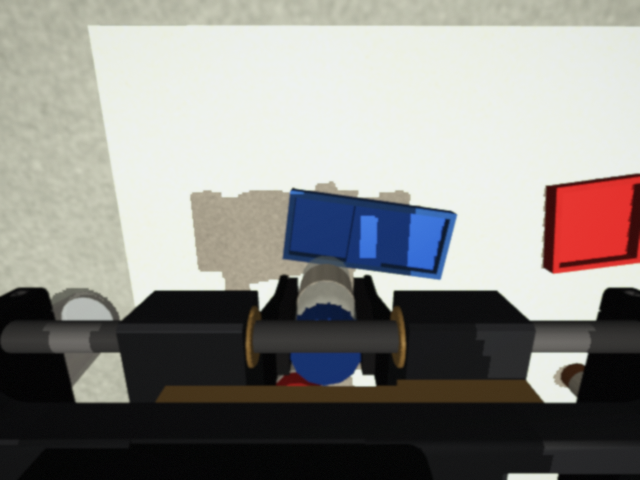

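The picture shows the held vial above the bench in front of the blue rack (px 285–455, 190–278). The wrist fit gives the rack at (600,204) mm, yaw 82°. I lower it.

```bash
python3 -m pendant '[[0.005,-0.03,0.15,0,0,0,1],[0.005,-0.03,0.35,0,0,0,1],[0.005,-0.03,0.47,0,0,0,1],[0.005,-0.03,0.51,0,0,0,1],[0.005,-0.03,0.53,0,0,0,1],[0.005,-0.03,0.53,0,0,0,1]]'; python3 -m pendant '[[0,0,0.005,0,0,0,1],[0,0,0.01,0,0,0,1],[0,0,0.01,0,0,0,1]]'
```

```text
time_s: 5.65
position: [0.6064, 0.2411, 0.1046]
tcp_rot: [[1.0, -0.004, 0.001], [-0.004, -1.0, -0.0], [0.001, 0.0, -1.0]]
force: [0.0, -0.1, -0.3]
opening: 0.316
grasp_force: 30.0
time_s: 5.95
position: [0.6061, 0.2421, 0.1032]
tcp_rot: [[1.0, -0.002, 0.002], [-0.002, -1.0, 0.0], [0.002, -0.0, -1.0]]
force: [0.6, -0.7, -0.8]
opening: 0.316
grasp_force: 30.0
```

```bash
python3 -m pendant '[[0,0,0.004,0,0,0,1],[0,0,0.008,0,0,0,1],[0,0,0.008,0,0,0,1]]'
```

```text
time_s: 6.25
position: [0.606, 0.2422, 0.102]
tcp_rot: [[1.0, -0.002, 0.001], [-0.002, -1.0, 0.0], [0.001, -0.0, -1.0]]
force: [-0.2, -0.2, 5.5]
opening: 0.316
grasp_force: 30.0
```

Contact with the bay floor (5.5 N). I release and raise.

```bash
python3 -m pendant '[[0,0,0,0,0,0,-0.1],[0,0,0,0,0,0,-0.3],[0,0,0,0,0,0,-0.3],[0,0,0,0,0,0,-0.3],[0,0,-0.15,0,0,0,-0.3],[0,0,-0.4,0,0,0,-0.3],[0,0,-0.6,0,0,0,-0.4],[0,0,-0.6,0,0,0,-0.4]]'; python3 -c "
from h import *
go(.452,.1225,.22)"
```

```text
time_s: 7.05
position: [0.6093, 0.2429, 0.2274]
tcp_rot: [[1.0, -0.002, 0.013], [-0.002, -1.0, 0.003], [0.013, -0.003, -1.0]]
force: [0.4, -0.5, 0.0]
opening: 0.69
grasp_force: 0.0
7.05 [0.6093 0.2429 0.2274] shift/0.2 -> [-0.786  0.604  0.025]
```

```bash
python3 -m pendant '[[-0.77,0.6,0.05,0,0,0,-0.4],[-0.77,0.6,0.05,0,0,0,-0.4],[-0.77,0.6,0.05,0,0,0,-0.4],[-0.77,0.6,0.05,0,0,0,-0.4],[-0.77,0.6,0.05,0,0,0,-0.4],[-0.77,0.6,0.05,0,0,0,-0.4]]'; python3 -c "
from h import *
caps('w3'); go(.452,.1225,.0965)"
```

```text
time_s: 7.65
position: [0.4507, 0.1219, 0.2103]
tcp_rot: [[1.0, -0.004, -0.001], [-0.004, -1.0, 0.0], [-0.001, -0.0, -1.0]]
force: [1.4, -0.5, -0.2]
opening: 0.698
grasp_force: 0.0
[84, 0, 61, 29, 1243] xy mm [601.1 241.6] r 13.4 ztop 0.0799 [ 32.  60. 119.]
[493, 229, 47, 42, 1459] xy mm [451.9 -10. ] r 14.5 ztop 0.0747 [32. 31. 30.]
[304, 232, 41, 41, 1289] xy mm [451.  123.1] r 14.3 ztop 0.0749 [26. 48. 98.]
7.7 [0.4523 0.1223 0.2106] shift/0.2 -> [-0.002 -0.001  0.571]
```

View pics/w3.png

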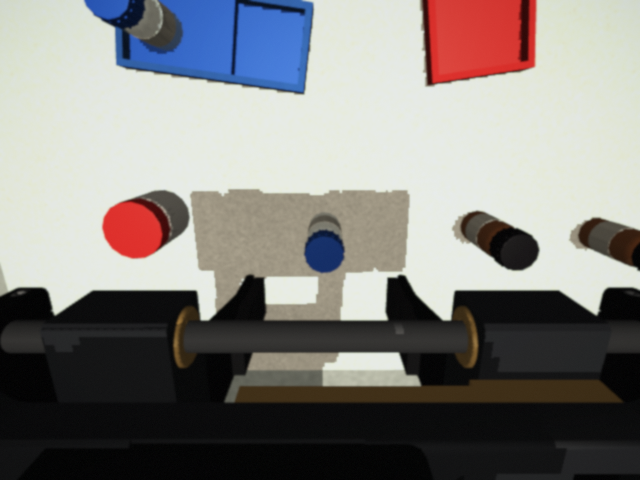

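The first vial stands in the blue rack's left bay (cap px 115,5; cap top at 80 mm). The next blue cap is centred at px (325,251).

```bash
python3 -m pendant '[[0,0,0.25,0,0,0,-0.4],[0,0,0.45,0,0,0,-0.4],[0,0,0.57,0,0,0,-0.4],[0,0,0.57,0,0,0,-0.4],[0,0,0.57,0,0,0,0.3],[0,0,0.57,0,0,0,1],[0,0,0.57,0,0,0,1],[0,0,0.57,0,0,0,1]]'; python3 -m pendant '[[0,0,0,0,0,0,1],[0,0,0,0,0,0,1],[0,0,-0.1,0,0,0,1],[0,0,-0.3,0,0,0,1],[0,0,-0.55,0,0,0,1],[0,0,-0.55,0,0,0,1]]';  python3 -m pendant '[[0.71,-0.21,0,0,0,0,1],[0.71,-0.21,0,0,0,0,1],[0.71,-0.21,0,0,0,0,1],[0.71,-0.21,0,0,0,0,1],[0.71,-0.21,0,0,0,0,1],[0.71,-0.21,0,0,0,0,1]]'
python3 -c "
from h import *
go(.5948,.1643,.103)"
```

```text
time_s: 8.5
position: [0.4521, 0.1225, 0.0978]
tcp_rot: [[1.0, -0.002, 0.003], [-0.002, -1.0, 0.0], [0.003, -0.0, -1.0]]
force: [0.6, 0.3, -0.8]
opening: 0.423
grasp_force: 0.0
time_s: 9.1
position: [0.4545, 0.1226, 0.2118]
tcp_rot: [[1.0, -0.002, 0.013], [-0.002, -1.0, 0.0], [0.013, -0.0, -1.0]]
force: [1.1, 1.0, -0.5]
opening: 0.315
grasp_force: 30.0
time_s: 9.7
position: [0.5913, 0.1638, 0.2053]
tcp_rot: [[1.0, -0.003, -0.005], [-0.003, -1.0, -0.0], [-0.005, 0.0, -1.0]]
force: [0.0, 0.1, -1.3]
opening: 0.316
grasp_force: 30.0
9.7 [0.5913 0.1638 0.2053] shift/0.2 -> [ 0.02  -0.003  0.512]
```

```bash
python3 -m pendant '[[0.01,-0.003,0.15,0,0,0,1],[0.01,-0.003,0.35,0,0,0,1],[0.01,-0.003,0.46,0,0,0,1],[0.01,-0.003,0.5,0,0,0,1],[0.01,-0.003,0.515,0,0,0,1],[0.01,-0.003,0.515,0,0,0,1]]'; python3 -m pendant '[[0,0,0.004,0,0,0,1],[0,0,0.008,0,0,0,1],[0,0,0.008,0,0,0,1]]'
```

```text
time_s: 10.3
position: [0.5954, 0.1645, 0.1043]
tcp_rot: [[1.0, -0.003, 0.001], [-0.003, -1.0, 0.0], [0.001, -0.0, -1.0]]
force: [0.3, 0.2, -0.8]
opening: 0.32
grasp_force: 30.0
time_s: 10.6
position: [0.5959, 0.1647, 0.1029]
tcp_rot: [[1.0, -0.002, 0.002], [-0.002, -1.0, 0.0], [0.002, -0.0, -1.0]]
force: [0.0, 0.4, -0.4]
opening: 0.313
grasp_force: 30.0
```

```bash
python3 -m pendant '[[0,0,0.004,0,0,0,1],[0,0,0.008,0,0,0,1],[0,0,0.008,0,0,0,1]]'
```

```text
time_s: 10.9
position: [0.5959, 0.1647, 0.1024]
tcp_rot: [[1.0, -0.002, 0.001], [-0.002, -1.0, 0.0], [0.001, -0.0, -1.0]]
force: [-1.4, 0.4, 8.2]
opening: 0.311
grasp_force: 30.0
```

```bash
python3 -m pendant '[[0,0,0,0,0,0,-0.1],[0,0,0,0,0,0,-0.3],[0,0,0,0,0,0,-0.3],[0,0,0,0,0,0,-0.3],[0,0,-0.15,0,0,0,-0.3],[0,0,-0.4,0,0,0,-0.3],[0,0,-0.6,0,0,0,-0.4],[0,0,-0.6,0,0,0,-0.4]]'; python3 -m pendant '[[-0.715,0.88,0.05,0,0,0,-0.4],[-0.715,0.88,0.05,0,0,0,-0.4],[-0.715,0.88,0.05,0,0,0,-0.4],[-0.715,0.88,0.05,0,0,0,-0.4],[-0.715,0.88,0.05,0,0,0,-0.4],[-0.715,0.88,0.05,0,0,0,-0.4],[-0.715,0.88,0.05,0,0,0,-0.4]]';python3 -c "
from h import *
caps('w4'); go(.452,-.0115,.0965)"
```

```text
time_s: 11.7
position: [0.599, 0.1651, 0.2266]
tcp_rot: [[1.0, -0.002, 0.013], [-0.002, -1.0, 0.001], [0.013, -0.001, -1.0]]
force: [1.2, 1.1, 0.5]
opening: 0.692
grasp_force: 0.0
time_s: 12.4
position: [0.452, -0.0113, 0.2101]
tcp_rot: [[1.0, -0.004, -0.0], [-0.004, -1.0, 0.0], [-0.0, -0.0, -1.0]]
force: [-0.1, -0.1, -0.1]
opening: 0.701
grasp_force: 0.0
[0, 0, 55, 52, 2338] xy mm [593.3 163.5] r 14.2 ztop 0.08 [ 24.  52. 112.]
[305, 232, 41, 42, 1293] xy mm [451.8 -10.7] r 14.2 ztop 0.075 [18. 17. 16.]
[453, 241, 45, 42, 1385] xy mm [ 445.1 -116.1] r 14.3 ztop 0.0747 [32. 31. 31.]
12.45 [ 0.4527 -0.0109  0.2103] shift/0.2 -> [-0.004  0.003  0.569]
```

View pics/w4.png

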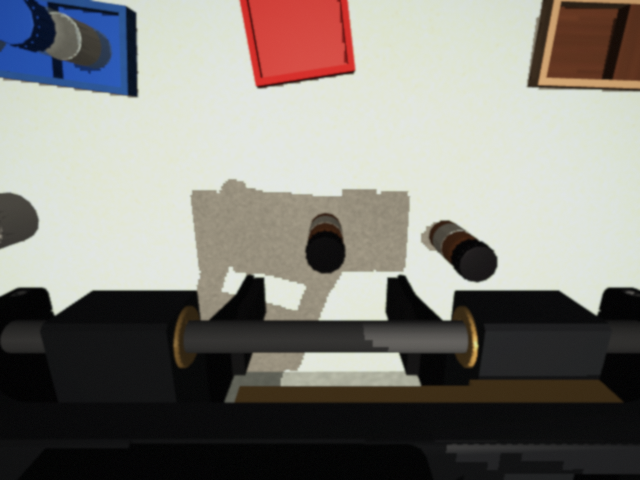

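The second clear vial stands in the blue rack's right bay (cap px 25,25; top at 80 mm), and the amber cap is centred at px (325,250). Grip.

```bash
python3 -m pendant '[[0,0,0.25,0,0,0,-0.4],[0,0,0.45,0,0,0,-0.4],[0,0,0.57,0,0,0,-0.4],[0,0,0.57,0,0,0,-0.4],[0,0,0.57,0,0,0,0.3],[0,0,0.57,0,0,0,1],[0,0,0.57,0,0,0,1],[0,0,0.57,0,0,0,1]]'; python3 -m pendant '[[0,0,0,0,0,0,1],[0,0,0,0,0,0,1],[0,0,-0.1,0,0,0,1],[0,0,-0.3,0,0,0,1],[0,0,-0.55,0,0,0,1],[0,0,-0.55,0,0,0,1]]';  python3 -m pendant '[[0.35,0.675,0,0,0,0,1],[0.35,0.675,0,0,0,0,1],[0.35,0.675,0,0,0,0,1],[0.35,0.675,0,0,0,0,1]]'; python3 -m pendant '[[0.35,0.675,0,0,0,0,1],[0.35,0.675,0,0,0,0,1],[0.35,0.675,0,0,0,0,1],[0.35,0.675,0,0,0,0,1],[0.35,0.675,0,0,0,0,1]]'
python3 -c "
from h import *
rack('w5',.593,-.242,'brown'); go(.592,-.282,.103)"
```

```text
time_s: 13.25
position: [0.4527, -0.0111, 0.0976]
tcp_rot: [[1.0, -0.002, 0.003], [-0.002, -1.0, -0.001], [0.003, 0.001, -1.0]]
force: [-0.1, 0.7, 0.1]
opening: 0.421
grasp_force: 0.0
time_s: 13.85
position: [0.455, -0.0117, 0.2115]
tcp_rot: [[1.0, -0.002, 0.012], [-0.002, -1.0, -0.003], [0.012, 0.003, -1.0]]
force: [0.3, -0.2, -0.3]
opening: 0.31
grasp_force: 30.0
time_s: 14.25
position: [0.5257, -0.1523, 0.2065]
tcp_rot: [[1.0, -0.007, 0.007], [-0.007, -1.0, -0.005], [0.007, 0.005, -1.0]]
force: [-1.1, 0.2, -0.0]
opening: 0.314
grasp_force: 30.0
time_s: 14.75
position: [0.5906, -0.2817, 0.2049]
tcp_rot: [[1.0, -0.004, -0.002], [-0.004, -1.0, 0.002], [-0.002, -0.002, -1.0]]
force: [0.3, -0.1, -0.9]
opening: 0.319
grasp_force: 30.0
brown 5013 [ 593.8 -242.1] [140.2  60.6] 88.0 0.015
14.8 [ 0.59   -0.2802  0.2049] shift/0.2 -> [0.012 0.01  0.509]
```

View pics/w5.png

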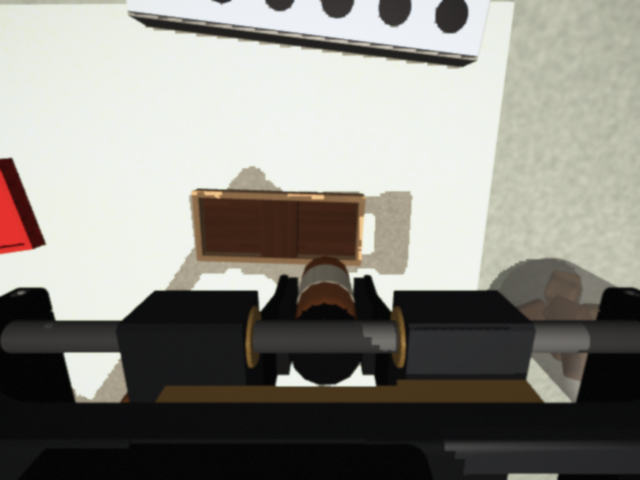

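The picture shows the held amber vial at px (325,320) and the brown rack at px (192–365, 190–265); the bottle lies well to the right. I lower it into the bay at (592,-282) mm.

```bash
python3 -m pendant '[[0.008,0.005,0.15,0,0,0,1],[0.008,0.005,0.35,0,0,0,1],[0.008,0.005,0.46,0,0,0,1],[0.008,0.005,0.5,0,0,0,1],[0.008,0.005,0.515,0,0,0,1],[0.008,0.005,0.515,0,0,0,1]]'; python3 -m pendant '[[0,0,0.005,0,0,0,1],[0,0,0.01,0,0,0,1],[0,0,0.01,0,0,0,1]]'
```

```text
time_s: 15.4
position: [0.5931, -0.2817, 0.1041]
tcp_rot: [[1.0, -0.002, 0.0], [-0.002, -1.0, -0.0], [0.0, 0.0, -1.0]]
force: [-0.1, -0.6, -0.9]
opening: 0.315
grasp_force: 30.0
time_s: 15.7
position: [0.5932, -0.2826, 0.1024]
tcp_rot: [[1.0, -0.003, 0.001], [-0.003, -1.0, -0.001], [0.001, 0.001, -1.0]]
force: [0.5, 0.6, -0.4]
opening: 0.316
grasp_force: 30.0
```

```bash
python3 -m pendant '[[0,0,0.004,0,0,0,1],[0,0,0.006,0,0,0,1],[0,0,0.006,0,0,0,1]]'
```

```text
time_s: 16.0
position: [0.5933, -0.2826, 0.1023]
tcp_rot: [[1.0, -0.003, 0.001], [-0.003, -1.0, -0.001], [0.001, 0.001, -1.0]]
force: [-1.7, 2.1, 7.5]
opening: 0.312
grasp_force: 30.0
```

```bash
python3 -m pendant '[[0,0,0,0,0,0,-0.1],[0,0,0,0,0,0,-0.3],[0,0,0,0,0,0,-0.3],[0,0,0,0,0,0,-0.3],[0,0,-0.15,0,0,0,-0.3],[0,0,-0.4,0,0,0,-0.3],[0,0,-0.6,0,0,0,-0.4],[0,0,-0.6,0,0,0,-0.4]]'; python3 -m pendant '[[-0.74,-0.83,0.05,0,0,0,-0.4],[-0.74,-0.83,0.05,0,0,0,-0.4],[-0.74,-0.83,0.05,0,0,0,-0.4],[-0.74,-0.83,0.05,0,0,0,-0.4],[-0.74,-0.83,0.05,0,0,0,-0.4],[-0.74,-0.83,0.05,0,0,0,-0.4],[-0.74,-0.83,0.05,0,0,0,-0.4]]';python3 -c "
from h import *
caps('w6'); go(.445,-.1165,.0965)"
```

```text
time_s: 16.8
position: [0.5961, -0.2844, 0.227]
tcp_rot: [[1.0, -0.002, 0.011], [-0.002, -1.0, -0.008], [0.011, 0.008, -1.0]]
force: [0.2, -1.3, -0.6]
opening: 0.689
grasp_force: 0.0
time_s: 17.5
position: [0.4459, -0.1162, 0.2101]
tcp_rot: [[1.0, -0.002, 0.001], [-0.002, -1.0, -0.001], [0.001, 0.001, -1.0]]
force: [0.2, -1.0, -0.3]
opening: 0.701
grasp_force: 0.0
[580, 0, 60, 44, 2089] xy mm [ 589.2 -280.2] r 13.5 ztop 0.0797 [17. 16. 16.]
[306, 234, 42, 41, 1290] xy mm [ 445.  -116.7] r 14.3 ztop 0.075 [16. 15. 15.]
[589, 289, 16, 26, 167] xy mm [ 406.1 -315.8] r 7.8 ztop 0.0713 [73. 58. 19.]
17.55 [ 0.4468 -0.117   0.2103] shift/0.2 -> [-0.01  -0.003  0.569]
```

The first amber vial stands in its bay (top at 80 mm), and the second is centred beneath the gripper.

```bash
python3 -m pendant '[[-0.005,0,0.25,0,0,0,-0.4],[-0.005,0,0.45,0,0,0,-0.4],[-0.005,0,0.57,0,0,0,-0.4],[-0.005,0,0.57,0,0,0,-0.4],[-0.005,0,0.57,0,0,0,0.3],[-0.005,0,0.57,0,0,0,1],[-0.005,0,0.57,0,0,0,1],[-0.005,0,0.57,0,0,0,1]]'; python3 -m pendant '[[0,0,0,0,0,0,1],[0,0,0,0,0,0,1],[0,0,-0.1,0,0,0,1],[0,0,-0.3,0,0,0,1],[0,0,-0.55,0,0,0,1],[0,0,-0.55,0,0,0,1]]';  python3 -m pendant '[[0.745,0.425,0,0,0,0,1],[0.745,0.425,0,0,0,0,1],[0.745,0.425,0,0,0,0,1],[0.745,0.425,0,0,0,0,1],[0.745,0.425,0,0,0,0,1],[0.745,0.425,0,0,0,0,1]]'
python3 -c "
from h import *
go(.595,-.202,.103)"
```

```text
time_s: 18.35
position: [0.445, -0.1163, 0.0974]
tcp_rot: [[1.0, -0.002, 0.002], [-0.002, -1.0, -0.001], [0.002, 0.001, -1.0]]
force: [-0.2, -1.0, 0.0]
opening: 0.427
grasp_force: 0.0
time_s: 18.95
position: [0.4471, -0.1172, 0.2113]
tcp_rot: [[1.0, -0.002, 0.011], [-0.002, -1.0, -0.006], [0.011, 0.006, -1.0]]
force: [0.9, -1.2, -1.4]
opening: 0.317
grasp_force: 30.0
time_s: 19.55
position: [0.5919, -0.2007, 0.2047]
tcp_rot: [[1.0, -0.003, -0.004], [-0.003, -1.0, 0.002], [-0.004, -0.002, -1.0]]
force: [-0.5, 0.3, -0.3]
opening: 0.314
grasp_force: 30.0
19.55 [ 0.5919 -0.2007  0.2047] shift/0.2 -> [0.017 0.008 0.509]
```

```bash
python3 -m pendant '[[0.01,0.003,0.15,0,0,0,1],[0.01,0.003,0.35,0,0,0,1],[0.01,0.003,0.46,0,0,0,1],[0.01,0.003,0.5,0,0,0,1],[0.01,0.003,0.515,0,0,0,1],[0.01,0.003,0.515,0,0,0,1]]'; python3 -m pendant '[[0,0,0.005,0,0,0,1],[0,0,0.01,0,0,0,1],[0,0,0.01,0,0,0,1]]'; python3 -m pendant '[[0,0,0.003,0,0,0,1],[0,0,0.005,0,0,0,1],[0,0,0.005,0,0,0,1]]'
```

```text
time_s: 20.15
position: [0.595, -0.2017, 0.1038]
tcp_rot: [[1.0, -0.002, 0.0], [-0.002, -1.0, -0.0], [0.0, 0.0, -1.0]]
force: [-0.3, 0.6, -0.3]
opening: 0.313
grasp_force: 30.0
time_s: 20.45
position: [0.5955, -0.2021, 0.1021]
tcp_rot: [[1.0, -0.003, 0.001], [-0.003, -1.0, -0.001], [0.001, 0.001, -1.0]]
force: [-0.1, -0.1, 0.0]
opening: 0.308
grasp_force: 30.0
time_s: 20.75
position: [0.5955, -0.2022, 0.1021]
tcp_rot: [[1.0, -0.002, 0.001], [-0.002, -1.0, -0.001], [0.001, 0.001, -1.0]]
force: [-0.9, 0.5, 7.0]
opening: 0.317
grasp_force: 30.0
```

Second amber vial is on the floor (7 N). I release it, rise, and go to the pot.

```bash
python3 -m pendant '[[0,0,0,0,0,0,-0.1],[0,0,0,0,0,0,-0.3],[0,0,0,0,0,0,-0.3],[0,0,0,0,0,0,-0.3],[0,0,-0.15,0,0,0,-0.3],[0,0,-0.4,0,0,0,-0.3],[0,0,-0.6,0,0,0,-0.4],[0,0,-0.6,0,0,0,-0.4]]'; python3 -m pendant '[[-0.33,-0.8,0,0,0,0,-0.9],[-0.33,-0.8,0,0,0,0,-0.9],[-0.33,-0.8,0,0,0,0,-0.9],[-0.33,-0.8,0,0,0,0,-0.9]]'; python3 -m pendant '[[-0.33,-0.8,0,0,0,0,-0.9],[-0.33,-0.8,0,0,0,0,-0.9],[-0.33,-0.8,0,0,0,0,-0.9],[-0.33,-0.8,0,0,0,0,-0.9]]'; python3 -m pendant '[[0,-0.72,0.05,0,0,0,-0.9],[0,-0.72,0.05,0,0,0,-0.9],[0,-0.72,0.05,0,0,0,-0.9],[0,-0.72,0.05,0,0,0,-0.9],[0,-0.72,0.05,0,0,0,-0.9],[0,-0.72,0.05,0,0,0,-0.9]]';python3 -c "
from h import *
caps('w7',.046,.065); go(.463,.262,.089)"
```

```text
time_s: 21.55
position: [0.5984, -0.2036, 0.2266]
tcp_rot: [[1.0, -0.002, 0.012], [-0.002, -1.0, -0.006], [0.012, 0.006, -1.0]]
force: [1.0, -0.3, -0.2]
opening: 0.69
grasp_force: 0.0
time_s: 21.95
position: [0.5259, -0.0381, 0.2191]
tcp_rot: [[1.0, -0.0, -0.006], [-0.0, -1.0, 0.002], [-0.006, -0.002, -1.0]]
force: [0.3, -0.5, -1.1]
opening: 0.925
grasp_force: 0.0
time_s: 22.35
position: [0.4606, 0.1213, 0.2194]
tcp_rot: [[1.0, 0.0, -0.004], [0.0, -1.0, 0.001], [-0.004, -0.001, -1.0]]
force: [-0.1, -0.5, -1.3]
opening: 0.944
grasp_force: 0.0
time_s: 22.95
position: [0.4638, 0.2613, 0.2097]
tcp_rot: [[1.0, -0.003, -0.002], [-0.003, -1.0, -0.001], [-0.002, 0.001, -1.0]]
force: [0.1, -0.2, 0.6]
opening: 0.953
grasp_force: 0.0
[333, 28, 43, 29, 267] xy mm [600.5 243.8] r 13.2 ztop 0.0642 [81. 83. 80.]
[451, 28, 38, 47, 531] xy mm [591.9 168.9] r 13.5 ztop 0.0643 [82. 83. 80.]
[24, 131, 65, 93, 1381] xy mm [515.  453.5] r 30.9 ztop 0.0641 [125. 127. 124.]
[0, 137, 43, 87, 1140] xy mm [513.  467.9] r 29.0 ztop 0.0634 [103. 101.  93.]
[294, 216, 59, 59, 2681] xy mm [463.2 263.4] r 21.9 ztop 0.056 [123.  27.  24.]
23.0 [0.4641 0.261  0.2099] shift/0.2 -> [-0.005 -0.005  0.604]
```

View pics/w7.png

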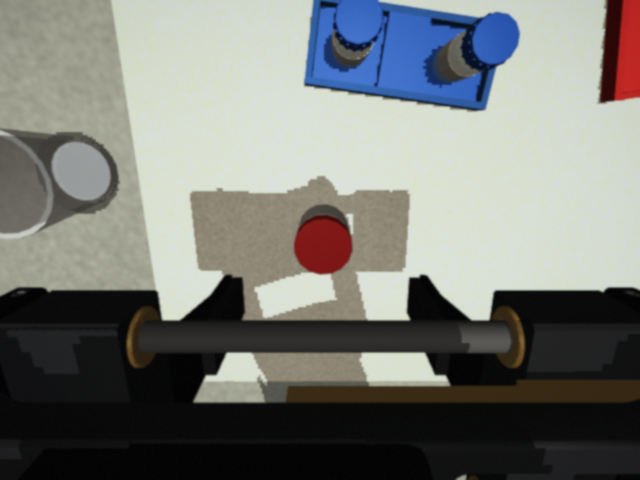

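Both clear vials stand in the blue rack (caps px 357,18 and 493,40), the pot's red lid is centred at px (323,245), and the beaker is clear. Grip the pot.

```bash
python3 -m pendant '[[0,-0.01,0.25,0,0,0,-0.9],[0,-0.01,0.48,0,0,0,-0.9],[0,-0.01,0.6,0,0,0,-0.9],[0,-0.01,0.6,0,0,0,-0.9],[0,-0.01,0.6,0,0,0,-0.2],[0,-0.01,0.6,0,0,0,1],[0,-0.01,0.6,0,0,0,1],[0,-0.01,0.6,0,0,0,1]]'; python3 -m pendant '[[0,0,0,0,0,0,1],[0,0,0,0,0,0,1],[0,0,0,0,0,0,1],[0,0,-0.1,0,0,0,1],[0,0,-0.3,0,0,0,1],[0,0,-0.55,0,0,0,1],[0,0,-0.55,0,0,0,1]]';  python3 -m pendant '[[0.36,0.635,0,0,0,0,1],[0.36,0.635,0,0,0,0,1],[0.36,0.635,0,0,0,0,1],[0.36,0.635,0,0,0,0,1]]'; python3 -m pendant '[[0.36,0.635,0,0,0,0,1],[0.36,0.635,0,0,0,0,1],[0.36,0.635,0,0,0,0,1],[0.36,0.635,0,0,0,0,1],[0.36,0.635,0,0,0,0,1],[0.36,0.635,0,0,0,0,1]]'
python3 -c "
from h import *
rack('w8',.608,.008,'red'); go(.608,.008,.096)"
```

```text
time_s: 23.8
position: [0.4651, 0.2645, 0.0917]
tcp_rot: [[1.0, -0.003, 0.003], [-0.003, -1.0, 0.001], [0.003, -0.001, -1.0]]
force: [-0.0, 0.7, -0.3]
opening: 0.672
grasp_force: 0.0
time_s: 24.5
position: [0.4676, 0.2657, 0.2058]
tcp_rot: [[1.0, -0.002, 0.012], [-0.002, -1.0, 0.004], [0.012, -0.004, -1.0]]
force: [1.3, 0.8, -1.5]
opening: 0.497
grasp_force: 30.0
time_s: 24.9
position: [0.5396, 0.1326, 0.1997]
tcp_rot: [[1.0, -0.008, 0.004], [-0.008, -1.0, -0.001], [0.004, 0.001, -1.0]]
force: [-0.6, 0.5, -0.9]
opening: 0.498
grasp_force: 30.0
time_s: 25.5
position: [0.6061, 0.0113, 0.1992]
tcp_rot: [[1.0, -0.002, -0.003], [-0.002, -1.0, 0.001], [-0.003, -0.001, -1.0]]
force: [-0.2, 0.1, -1.1]
opening: 0.498
grasp_force: 30.0
red 1735 [609.7   9.3] [75.9 76. ] 8.0 0.0149
25.55 [0.6062 0.0116 0.1995] shift/0.2 -> [0.011 0.018 0.517]
```

View pics/w8.png

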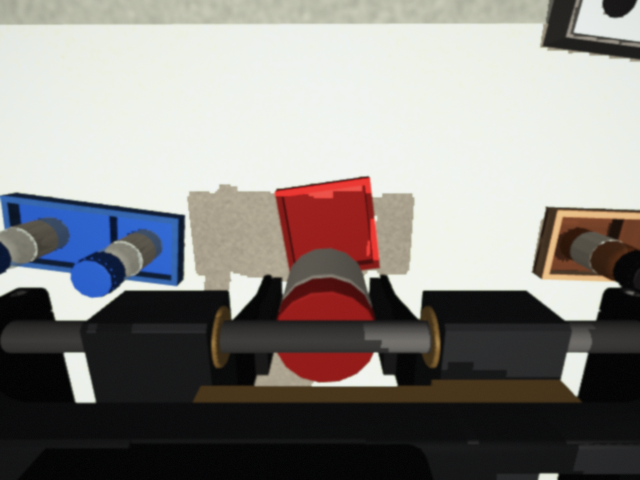

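The pot hangs at px (325,320), the tray is at px (275–380, 178–270), and its fitted centre is (609,9) mm. I lower the pot.

```bash
python3 -m pendant '[[0.012,0.012,0.15,0,0,0,1],[0.012,0.012,0.33,0,0,0,1],[0.012,0.012,0.44,0,0,0,1],[0.012,0.012,0.49,0,0,0,1],[0.012,0.012,0.505,0,0,0,1],[0.012,0.012,0.505,0,0,0,1]]'; python3 -m pendant '[[0,0,0.005,0,0,0,1],[0,0,0.01,0,0,0,1],[0,0,0.01,0,0,0,1]]'; python3 -m pendant '[[0,0,0.003,0,0,0,1],[0,0,0.005,0,0,0,1],[0,0,0.005,0,0,0,1]]'
```

```text
time_s: 26.15
position: [0.6102, 0.0083, 0.0996]
tcp_rot: [[1.0, -0.001, 0.001], [-0.001, -1.0, -0.0], [0.001, 0.0, -1.0]]
force: [0.1, -0.1, -0.5]
opening: 0.496
grasp_force: 30.0
time_s: 26.45
position: [0.6105, 0.0075, 0.0981]
tcp_rot: [[1.0, -0.003, 0.002], [-0.003, -1.0, -0.0], [0.002, 0.0, -1.0]]
force: [1.0, 0.1, -0.7]
opening: 0.499
grasp_force: 30.0
time_s: 26.75
position: [0.6101, 0.0075, 0.0963]
tcp_rot: [[1.0, -0.003, 0.0], [-0.003, -1.0, 0.0], [0.0, -0.0, -1.0]]
force: [0.2, -0.5, -0.7]
opening: 0.498
grasp_force: 30.0
```

```bash
python3 -m pendant '[[0,0,0.003,0,0,0,1],[0,0,0.006,0,0,0,1],[0,0,0.006,0,0,0,1]]'
```

```text
time_s: 27.05
position: [0.6101, 0.0076, 0.0958]
tcp_rot: [[1.0, -0.003, 0.0], [-0.003, -1.0, -0.0], [0.0, 0.0, -1.0]]
force: [-1.7, -0.1, 4.7]
opening: 0.499
grasp_force: 30.0
```

Contact at 4.7 N. I release, rise, back off and check.

```bash
python3 -m pendant '[[0,0,0,0,0,0,-0.3],[0,0,0,0,0,0,-0.8],[0,0,0,0,0,0,-0.8],[0,0,0,0,0,0,-0.8],[0,0,-0.15,0,0,0,-0.8],[0,0,-0.4,0,0,0,-0.8],[0,0,-0.6,0,0,0,-0.8],[0,0,-0.6,0,0,0,-0.8]]'; python3 -m pendant '[[-0.8,0,-0.4,0,0,0,-0.8],[-0.8,0,-0.4,0,0,0,-0.8],[-0.8,0,-0.4,0,0,0,-0.8],[-0.8,0,-0.4,0,0,0,-0.8],[-0.8,0,-0.4,0,0,0,-0.8],[-0.8,0,-0.4,0,0,0,-0.8]]'
python3 - <<'E'
from h import *
p,d=capture('scene'); q,e=capture('top'); K,T=T_of('top'); W=world(K,T,e)
a=cv2.resize(p[180:330,20:540],(800,231),interpolation=3); b=cv2.resize(q[160:300,130:530],(800,280),interpolation=3); save('end',np.vstack([b,a]))
for n,x,y,lo in [('blueL',.6055,.2435,.07),('blueR',.595,.1645,.07),('brR',.593,-.2825,.07),('brL',.5955,-.202,.07),('pot',.61,.0075,.05)]:
    t=W[(np.hypot(W[...,0]-x,W[...,1]-y)<.035)&(W[...,2]>lo)&(W[...,2]<.1)]; print(n,len(t),((t.min(0)+t.max(0))/2).round(3),np.median(t[:,2]).round(4))
s=readout.read_state(); print(np.round(s['position'],3),np.round(s['qvel'],2))
E
```

```text
time_s: 27.85
position: [0.6137, 0.0071, 0.2212]
tcp_rot: [[1.0, -0.002, 0.013], [-0.002, -1.0, -0.002], [0.013, 0.002, -1.0]]
force: [0.1, -0.6, 1.2]
opening: 0.898
grasp_force: 0.0
time_s: 28.45
position: [0.4503, 0.0079, 0.2951]
tcp_rot: [[1.0, -0.003, 0.001], [-0.003, -1.0, -0.0], [0.001, 0.0, -1.0]]
force: [0.4, -0.4, -0.5]
opening: 0.905
grasp_force: 0.0
blueL 87 [0.604 0.241 0.079] 0.0806
blueR 86 [0.593 0.163 0.079] 0.0795
brR 85 [ 0.593 -0.284  0.079] 0.0802
brL 84 [ 0.595 -0.202  0.079] 0.0809
pot 148 [0.611 0.006 0.061] 0.0623
[0.451 0.008 0.295] [ 0.05  0.71 -0.25 -0.01  0.35 -0.02]
```

View pics/end.png

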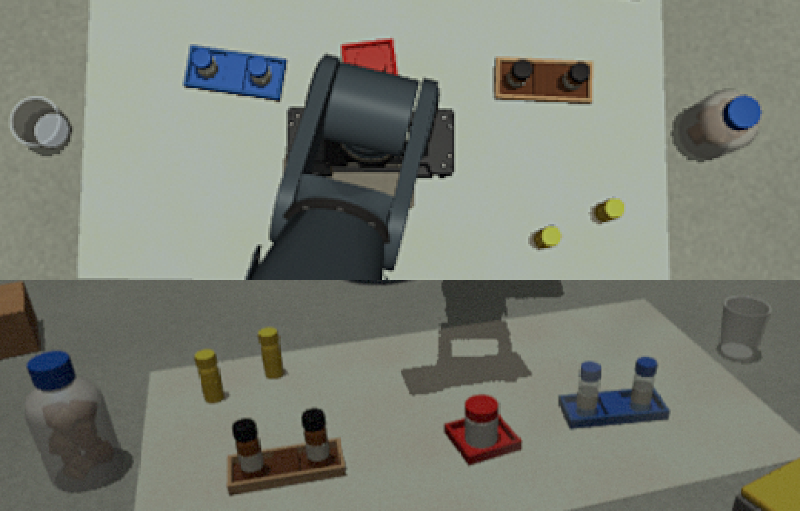

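The picture shows both clear vials upright in the blue rack (px 590,385 and 645,380), both ambers in the brown rack (px 245,445 and 315,435) and the pot in the red tray (px 482,420). The bottle, beaker and yellow decoys have not moved, and the gripper is clear.

```bash
python3 -c "
from rig import bot
print(bot.hand_in())"
```

```text
the job is handed in; nothing more can be done
None
```

The job is done and handed in at about 28.5 s of robot time: both clear vials stand in the blue rack, both amber vials in the brown rack and the pot in the red tray, all upright and let go, with the bottle, beaker and yellow vials untouched.

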